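# Set the photometer's filter slide to its third click

### The job

On the bench photometer, push the blue filter lever back until it stops against the end with the red mark, then push it the other way, counting the clicks, and leave it resting in the third notch without ever running past that notch. Push it gently from the side with the outside of the fingertips; do not pinch it. Leave the vials, the ring mould and the beaker as they stand, and finish clear of everything.

Things in the scene. Friction and masses are not known exactly. Their poses are not given: they have to be found in the camera images.
- photometer: Cream instrument box, 190 (its x) x 260 (y) x 80 mm high, fixed. Origin at the centre of its underside, z up. Its front (display, buttons) faces its -x. On its flat top a slot runs along its y at x = -30 mm, from y = -50 to +50 mm, in a thin grey plate. Nothing but the lever and the red mark (4 mm high) stands on the top within 65 mm of the slot line.
- lever (a joint): Lever travel (m) along the photometer's +y: 0 = home stop at the red end (lever centre at y = -40 mm in its frame; a firm stop), 0.080 = far stop. Notches every 16 mm: home 0 (not counted), clicks 1, 2, 3 at 0.016, 0.032, 0.048, then 0.064, 0.080. Leaving a notch takes 4-5 N, falling to nothing at the crest midway; 1-2 mm on, it snaps into the next. Starts at or between clicks 1 and 2.
- lever_top (a point): Top centre of the blue lever knob, 124 mm above the bench. The knob is an upright block 24 mm across the slot and 12 mm along it, from 8 to 44 mm above the box top; its flat sides face along the slot. Past a crest it jumps up to 8 mm ahead of the finger by itself.
- home_mark (a point): Top centre of the red bar, 40 x 10 x 4 mm, lying across the slot's home end, at (-30, -70, 84) mm in the photometer's frame, 30 mm beyond the lever's home position.
- amber_vial: Loose capped amber vial, 28 mm wide, 55 mm tall, standing on the rear of the photometer's top. Origin at the centre of its underside. Leave alone.
- clear_vial: Loose capped green-glass vial, 28 mm wide, 55 mm tall, standing on the rear of the photometer's top. Origin at the centre of its underside. Leave alone.
- ring_mould: Loose steel ring, 66 mm wide, 40 mm tall, on the bench beside the photometer. Origin at the centre of its underside. Leave alone.
- beaker: Loose white beaker, 66 mm wide, 70 mm tall, on the bench beside the photometer. Origin at the centre of its underside. Leave alone.

How it is judged:
By the outcome, as a careful person would: the job done as asked, in the order asked, and still so for the second after the job is handed in, with the robot touching nothing.
It also fails if it takes over 51 s, if anything falls off the work surface, if the arm or the gripper's body presses on something with over 40 N, if the wrist force passes 120 N, or if a joint passes its speed limit or range.

### The arm

A 6-joint arm with a two-finger parallel gripper is mounted at the origin on the work surface. World frame = base frame: x ahead of the robot, y to its left, z up, the work surface at z = 0. Lengths are in m, angles in rad, forces in N, time in s.
With the tool pointing down it reaches from about 0.35 to 0.85 m from the base axis. Payload 8.1 kg.
Tool frame: the origin (TCP) lies midway between the tips of the shut fingers; the grasp point (between the pads) lies 19 mm behind it; z points along the fingers, y is the direction in which the jaws open and shut (so a half turn about z gives the same grasp; the last joint's range is limited). The gripper opens to 93 mm and grips with 3 to 60 N. Pads are 15 mm wide; open, the fingers measure 128 mm over their backs; the gripper's body (75 mm by 188 mm) begins 65 mm behind the grasp point.
Start: joints at [1.07, 0.13, 1.488, -0, 1.523, -0.085], TCP at [0.242, 0.549, 0.219] pointing down, gripper open.
Joint ranges: [-2.96, 2.96], [-0.89, 2.26], [0.02, 2.5], [-1.34, 4.48], [0, 2.73], [-2.66, 2.66]. Speed limits (rad/s): [2.39, 2.39, 2.79, 3.14, 3.14, 3.14].

### API

Orientations are given as a rotation vector (axis times angle).
In Python, from plant import robot gives the robot as it stands. The module is installed in compiled form; this text tells all that it offers.
- The arm moves only by the shell command python3 -m pendant 'ROWS' [FORCE]. ROWS is JSON, a list of rows, each an object with "translation": the shift along the tool's x, y, z in mm, a list of three; "twist": the turn, a rotation vector about the tool's x, y, z in rad, a list of three; "grip": the opening, from -1 (shut) to 1 (fully open). A call has exactly 10 rows; each row shifts and turns the pose as measured when the row begins, along the tool's axes as they then stand; what a row does not reach is not made up. A row lasts 1/10 s, in which the tool goes at most 50 mm and 8.59 degrees, less where a joint would pass 70% of its speed; a pose out of reach is approached as far as the arm can. A call is refused whole if a number of a shift passes 50 or a number of a turn 0.15, either way. A call with a gripper value outside its range is refused whole. The fingers move at their own pace and stop on an object; FORCE is the grip in N (left out, the last holds). Time passes only in rows, so rows that do not move let the fingers close, or fill a call up. It gives the time, the measured TCP pose, the force and the opening at its end, in the units of the state.
- robot.read_state(): the state, without advancing time (a new reading comes with each control period).
- robot.read_camera(name): name is "scene" or "top"; returns (picture, depth): 400x640x3 uint8, red, green, blue; 400x640 float32, m along the optical axis (not along the pixel's ray), 0 where there is no reading.
- robot.camera_info(name): a dict with "vertical_fov" (degrees; the focal length in pixels is half the picture's height over the tangent of half this angle, whatever the lens; pixels are square), "cx", "cy" (the principal point, pixels), "cam_to_world" (4x4, takes a point from camera to world coordinates). Camera axes: x right, y up, looking along -z (the intrinsics and any distortion apply to the point x, -y, -z); pixel columns grow to the right and rows downward; lengths in m; the calibration is good to about 2 mm. A picture is of the moment at which its call begins. camera_info takes no time and is no camera call.
- robot.close_job(): hands the job in, once; it reports no verdict.
The state is a dict: "t": time; "q": joint angles; "dq": joint speeds; "joint_torque": joint torques, N m; "tool_pos": TCP position; "orientation": TCP orientation; "force": force on the tool from outside, world axes, zero at the start; "wrist_torque": the same for the moment, N m; "opening": finger opening in m.
Only numpy, scipy, OpenCV 4.12 (cv2) and the standard library are available. Lean on these libraries where they do the work, as an engineer would, in place of code of your own. Each camera call takes 0.05 s, during which the arm holds its last target. There are 200 camera calls.

## Working session

There is one attempt and no reset: what is moved stays moved. The work goes in short steps, Python scripts to look and compute and a shell command to move; the robot and the scene stay as the last step left them, time stands still between calls to the robot, and variables do not carry over. Pictures are saved under pics/ and viewed, about 8 in all and at most 12, crops included, and the job is handed in when it is done.

```bash
mkdir -p pics; cat > h.py <<'E'
import numpy as np, cv2
from plant import robot
def cam(n):
    i=robot.camera_info(n); f=200/np.tan(np.radians(i['vertical_fov'])/2); return i,f
def ray(n,u,v):
    i,f=cam(n); T=np.array(i['cam_to_world'])
    d=T[:3,:3]@np.array([(u-i['cx'])/f,-(v-i['cy'])/f,-1]); return T[:3,3],d
def onz(n,u,v,z):
    o,d=ray(n,u,v); return o+d*(z-o[2])/d[2]
def proj(n,p):
    i,f=cam(n); T=np.array(i['cam_to_world']); c=T[:3,:3].T@(np.array(p)-T[:3,3])
    return i['cx']+f*c[0]/-c[2], i['cy']-f*c[1]/-c[2]
def snap(n,name=None):
    p,d=robot.read_camera(n)
    if name: cv2.imwrite('pics/'+name,p[:,:,::-1])
    return p,d
E
python3 - <<'E'
from h import *
print({k:np.round(v,4).tolist() for k,v in robot.read_state().items()})
for n in ('scene','top'):
    print(n,robot.camera_info(n)); snap(n,n+'0.png')
E
```

```text
{'t': 0.0, 'q': [1.0696, 0.1311, 1.4893, 0.0, 1.523, -0.0854], 'dq': [0.0003, -0.0041, 0.0006, 0.0008, 0.0009, 0.0009], 'joint_torque': [-0.0013, -55.9808, -49.1775, 0.0768, 0.0345, -0.0001], 'tool_pos': [0.2421, 0.5484, 0.2176], 'orientation': [-0.6483, -3.0734, 0.0027], 'force': [-0.7119, -0.0952, -0.1432], 'wrist_torque': [-0.0276, -0.0528, -0.0524], 'opening': 0.0929}
scene {'vertical_fov': 55.463905734857285, 'cx': 322.6979195588499, 'cy': 202.6773015657347, 'cam_to_world': array([[ 2.77859482e-01, -6.43569586e-01,  7.13170594e-01,
         1.10436597e+00],
       [ 9.60621600e-01,  1.85766440e-01, -2.06632453e-01,
        -8.44376791e-02],
       [ 4.99199777e-04,  7.42501864e-01,  6.69843812e-01,
         6.01863968e-01],
       [ 0.00000000e+00,  0.00000000e+00,  0.00000000e+00,
         1.00000000e+00]])}
top {'vertical_fov': 42.0198574242462, 'cx': 318.56694598666337, 'cy': 192.18445142698027, 'cam_to_world': array([[ 0.01803728,  0.99000007, -0.13990894,  0.41860841],
       [-0.99975207,  0.01603107, -0.01545328,  0.06028854],
       [-0.01305585,  0.14015299,  0.99004378,  1.23837447],
       [ 0.        ,  0.        ,  0.        ,  1.        ]])}
```

View pics/scene0.png

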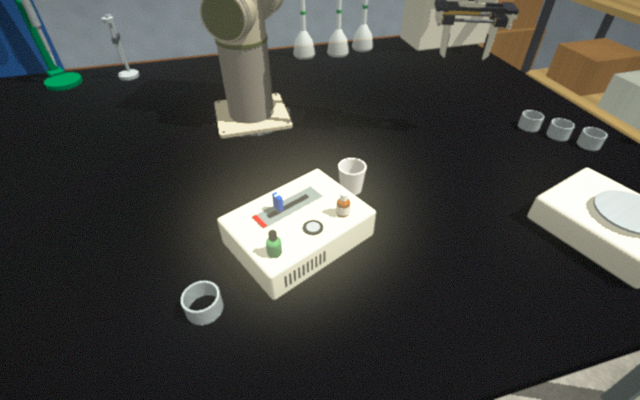

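View pics/top0.png

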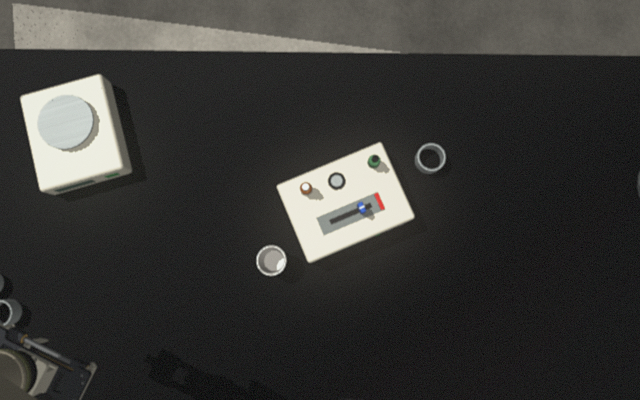

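Scene view: lever at about (278,202), red bar (260,220). Top view: lever (362,208), red bar (379,201), box corners near (278,187), (380,143), (414,215), (309,262). Beaker (271,261) and ring (431,158) stand beside the box, and both vials are on its rear side.

```bash
cat >> h.py <<'E'
def masks(p):
    h=cv2.cvtColor(p,cv2.COLOR_RGB2HSV).astype(int); H,S,V=h[...,0],h[...,1],h[...,2]
    return dict(blue=(H>105)&(H<130)&(S>120)&(V>60), red=((H<6)|(H>174))&(S>150)&(V>100), cream=(V>150)&(S<70))
def roi(n,m):
    z=np.zeros_like(m)
    a={'top':(130,270,260,425),'scene':(170,295,210,385)}[n]
    z[a[0]:a[1],a[2]:a[3]]=m[a[0]:a[1],a[2]:a[3]]; return z
def cen(m):
    k,l,s,c=cv2.connectedComponentsWithStats(m.astype(np.uint8)); j=1+np.argmax(s[1:,4]); return c[j],s[j],l==j
E
python3 - <<'E'
from h import *
for n in ('top','scene'):
    p=cv2.imread(f'pics/{n}0.png')[:,:,::-1]; m=masks(p)
    for c,z in (('red',.084),('blue',.124)):
        q,s,_=cen(roi(n,m[c])); print(n,c,q.round(1),s,onz(n,*q,z).round(4))
    if n=='top':
        q,s,l=cen(roi(n,m['cream'])); cn=max(cv2.findContours(l.astype(np.uint8),0,2)[0],key=cv2.contourArea)
        r=cv2.minAreaRect(cn); print(r)
        b=cv2.boxPoints(r); w=np.array([onz(n,*x,.08)[:2] for x in b]); print(w.round(4),w.mean(0),[np.linalg.norm(w[i]-w[i-1]).round(4) for i in range(4)],[np.degrees(np.arctan2(*(w[i]-w[i-1])[::-1])).round(1) for i in range(4)])
        for nm,u,v,z in (('beaker',271,261,.07),('ring',431,158,.04)): print(nm,onz(n,u,v,z).round(3))
p=cv2.imread('pics/top0.png')[185:235,305:400]; q=cv2.imread('pics/scene0.png')[180:240,240:335]
cv2.imwrite('pics/crop0.png',np.vstack([cv2.resize(p,(760,285),interpolation=2)[:, :760],cv2.resize(q,(760,300),interpolation=2)]))
E
```

```text
top red [379.  201.1] [375 194   9  15  52] [ 0.5639 -0.0568  0.084 ]
top blue [362.5 210.1] [360 208   6   5  21] [ 0.5388 -0.0175  0.124 ]
((344.9964599609375, 201.5541229248047), (84.15986633300781, 115.68949127197266), 67.16634368896484)
[[ 0.5966  0.176 ]
 [ 0.7038 -0.0638]
 [ 0.528  -0.1365]
 [ 0.4247  0.0988]] [0.56327187 0.01864465] [np.float64(0.1884), np.float64(0.2627), np.float64(0.1903), np.float64(0.257)] [np.float64(24.2), np.float64(-65.9), np.float64(-157.5), np.float64(113.7)]
beaker [0.427 0.182 0.07 ]
ring [ 0.673 -0.183  0.04 ]
scene red [259. 221.] [253 216  13  11  51] [ 0.5696 -0.0574  0.084 ]
scene blue [278.3 197.6] [276 196   5   4  15] [ 0.5583 -0.0143  0.124 ]
```

View pics/crop0.png

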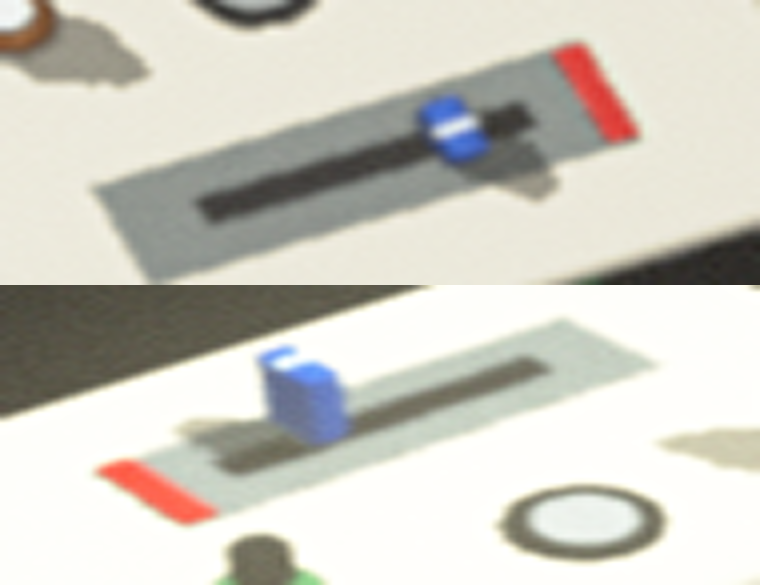

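Crop: lever top centre is at about top-camera (361.9,207.1) and scene (277.5,195.8). In the top camera the slot ends are at about (371,205.2) and (331,222) and the red bar is at (379.4,201). I'll check these against a ray-triangulation from the two views.

```bash
python3 - <<'E'
from h import *
def tri(a,b):
    (o1,d1),(o2,d2)=ray('top',*a),ray('scene',*b); d1/=np.linalg.norm(d1);d2/=np.linalg.norm(d2)
    t=np.linalg.lstsq(np.c_[d1,-d2],o2-o1,rcond=None)[0]; p,q=o1+d1*t[0],o2+d2*t[1]; return ((p+q)/2).round(4),(p-q).round(4)
# crop scale: top x/8,y/5.7 ; scene x/8,(y-285)/5
P=lambda x,y:(304.5+x/8,184.5+y/5.7); Q=lambda x,y:(239.5+x/8,179.5+(y-285)/5)
pts={'lever':(P(454,126),Q(300,362),.124),'red':(P(596,91),Q(156,491),.084),'slotR':(P(532,113),Q(228,463),.081),'slotF':(P(203,211),Q(540,365),.081)}
for k,(a,b,z) in pts.items(): print(k,'top',onz('top',*a,z).round(4),'scene',onz('scene',*b,z).round(4),'tri',*tri(a,b))
yaw=np.radians(23.3)
r=onz('top',*pts['slotR'][0],.081);f=onz('top',*pts['slotF'][0],.081)
print('slot yaw',np.degrees(np.arctan2(*(f-r)[1::-1]))-90,np.linalg.norm(f-r))
r=onz('scene',*pts['slotR'][1],.081);f=onz('scene',*pts['slotF'][1],.081)
print('slot yaw sc',np.degrees(np.arctan2(*(f-r)[1::-1]))-90,np.linalg.norm(f-r))
for n in('top','scene'):
    p,d=robot.read_camera(n); print(n,'depth z:',[ (lambda u,v:(ray(n,u,v)[0]+ray(n,u,v)[1]*d[int(v+.5),int(u+.5)]).round(4).tolist())(*pts[k][0 if n=='top' else 1]) for k in pts])
E
```

```text
lever top [ 0.5463 -0.0147  0.124 ] scene [ 0.5499 -0.0151  0.124 ] tri [ 0.5466 -0.0148  0.1212] [-0.     -0.0002  0.    ]
red top [ 0.5653 -0.0568  0.084 ] scene [ 0.5688 -0.0573  0.084 ] tri [ 0.5657 -0.0571  0.081 ] [-0. -0.  0.]
slotR top [ 0.5567 -0.0393  0.081 ] scene [ 0.555  -0.0376  0.081 ] tri [ 0.5566 -0.0384  0.0826] [-0.0002 -0.0014  0.0001]
slotF top [0.5166 0.052  0.081 ] scene [0.5192 0.051  0.081 ] tri [0.5168 0.0518 0.0788] [0.0001 0.0004 0.    ]
slot yaw 23.6863423237142 0.0996840078110211
slot yaw sc 22.0107240646374 0.0955085329947108
top depth z: [[0.5461, -0.0146, 0.1251], [0.5655, -0.057, 0.0824], [0.5567, -0.0393, 0.0806], [0.5168, 0.052, 0.0787]]
scene depth z: [[0.5483, -0.0149, 0.1226], [0.5668, -0.0572, 0.082], [0.5541, -0.0375, 0.0801], [0.5171, 0.0515, 0.0791]]
```

```bash
python3 -m pendant '[{"translation":[-20,-15,0],"twist":[0,0,0],"grip":-1},{"translation":[-38,-30,0],"twist":[0,0,0],"grip":-1},{"translation":[-38,-30,0],"twist":[0,0,0],"grip":-1},{"translation":[-38,-30,0],"twist":[0,0,0],"grip":-1},{"translation":[-38,-30,0],"twist":[0,0,0],"grip":-1},{"translation":[-38,-30,0],"twist":[0,0,0],"grip":-1},{"translation":[-38,-30,0],"twist":[0,0,0],"grip":-1},{"translation":[-38,-30,0],"twist":[0,0,0],"grip":-1},{"translation":[-38,-30,0],"twist":[0,0,0],"grip":-1},{"translation":[-38,-30,0],"twist":[0,0,0],"grip":-1}]' 10
python3 -m pendant '[{"translation":[0,0,0],"twist":[0,0,-0.13],"grip":-1},{"translation":[0,0,0],"twist":[0,0,-0.14],"grip":-1},{"translation":[0,0,0],"twist":[0,0,-0.14],"grip":-1},{"translation":[0,0,0],"twist":[0,0,-0.14],"grip":-1},{"translation":[0,0,0],"twist":[0,0,-0.14],"grip":-1},{"translation":[0,0,0],"twist":[0,0,-0.14],"grip":-1},{"translation":[0,0,0],"twist":[0,0,0],"grip":-1},{"translation":[0,0,0],"twist":[0,0,0],"grip":-1},{"translation":[0,0,0],"twist":[0,0,0],"grip":-1},{"translation":[0,0,0],"twist":[0,0,0],"grip":-1}]' 10
cat >> h.py <<'E'
from scipy.spatial.transform import Rotation as Ro
C=np.array([.5367,.0064]); A=np.radians(113.6); Y=np.array([np.cos(A),np.sin(A)]); X=np.array([Y[1],-Y[0]])
def st(target=None):
    s=robot.read_state(); R=Ro.from_rotvec(s['orientation']).as_matrix(); p=np.array(s['tool_pos']); F=np.array(s['force'])
    print('t',round(s['t'],2),'slot(y,x)mm',(1e3*(p[:2]-C)@np.c_[Y,X]).round(1),'z',round(p[2]*1e3,1),'F(y,x,z)',(F[:2]@np.c_[Y,X]).round(1),F[2].round(1),'op',round(s['opening'],4),'yaw of tool y',np.degrees(np.arctan2(R[1,1],R[0,1])).round(2),'tilt',np.degrees(np.arccos(-R[2,2])).round(2),'q6',round(s['q'][5],2))
    if target is not None:
        y,x,z=target; w=np.r_[C+(Y*y+X*x)/1e3,z/1e3]; print(' tool shift mm',(1e3*R.T@(w-p)).round(1),' twist',(R.T@Ro.from_matrix(np.c_[np.r_[-X,0],np.r_[Y,0],[0,0,-1]]@R.T).as_rotvec()).round(3))
E
python3 -c "
from h import *
st((18,0,180))"
```

```text
t: 1.2
tool_pos: [0.4615, 0.1326, 0.216]
orientation: [-0.631, -3.077, 0.001]
force: [1.2, 1.5, 0.4]
opening: 0.0179
t: 2.2
tool_pos: [0.4636, 0.1236, 0.2146]
orientation: [0.676, -3.065, 0.004]
force: [-0.6, -0.4, 0.5]
opening: 0.0008
t 2.2 slot(y,x)mm [136.7 -20.1] z 214.6 F(y,x,z) [-0.1 -0.8] 0.5 op 0.0008 yaw of tool y 114.89 tilt 0.22 q6 -1.85
 tool shift mm [ -17.5 -119.    34.8]  twist [-0.002 -0.003  0.022]
```

```bash
python3 -m pendant '[{"translation":[0,0,0],"twist":[0,0,0.022],"grip":-1},{"translation":[-3,-20,5],"twist":[0,0,0],"grip":-1},{"translation":[-3,-20,5],"twist":[0,0,0],"grip":-1},{"translation":[-3,-20,5],"twist":[0,0,0],"grip":-1},{"translation":[-3,-20,5],"twist":[0,0,0],"grip":-1},{"translation":[-3,-20,5],"twist":[0,0,0],"grip":-1},{"translation":[-3,-19,5],"twist":[0,0,0],"grip":-1},{"translation":[0,0,0],"twist":[0,0,0],"grip":-1},{"translation":[0,0,0],"twist":[0,0,0],"grip":-1},{"translation":[0,0,0],"twist":[0,0,0],"grip":-1}]' >/dev/null
python3 - <<'E'
from h import *
st((18,0,102))
p,_=snap('scene'); q,_=snap('top')
cv2.imwrite('pics/c1.png',np.vstack([cv2.resize(p[110:270,200:360],None,fx=3.5,fy=3.5,interpolation=2)])[:,:,::-1])
E
```

```text
t 3.2 slot(y,x)mm [14.7 -2. ] z 184.3 F(y,x,z) [ 0.5 -1.3] 0.4 op 0.0008 yaw of tool y 112.58 tilt 0.14 q6 -2.02
 tool shift mm [-2.1  3.4 82.2]  twist [-0.001 -0.002 -0.018]
```

View pics/c1.png

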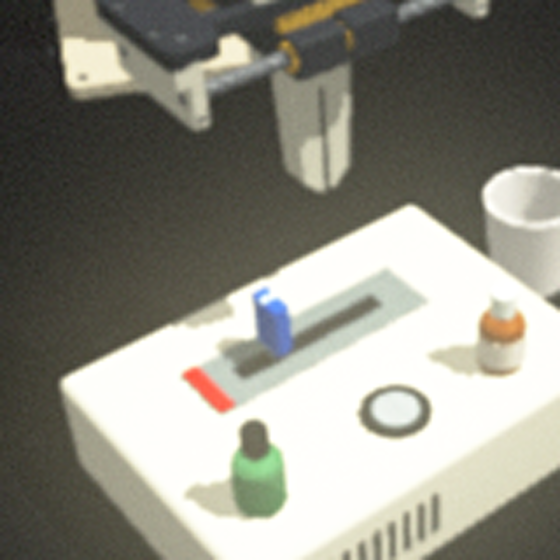

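The scene crop shows the shut fingertips (about (320,185)) above the far end of the slot, the lever at (272,322) untouched, and the path clear. I'll descend on the far side of the lever.

```bash
python3 -m pendant '[{"translation":[-2,5,0],"twist":[0,0,-0.015],"grip":-1},{"translation":[0,0,15],"twist":[0,0,0],"grip":-1},{"translation":[0,0,15],"twist":[0,0,0],"grip":-1},{"translation":[0,0,15],"twist":[0,0,0],"grip":-1},{"translation":[0,0,15],"twist":[0,0,0],"grip":-1},{"translation":[0,0,12],"twist":[0,0,0],"grip":-1},{"translation":[0,0,8],"twist":[0,0,0],"grip":-1},{"translation":[0,0,0],"twist":[0,0,0],"grip":-1},{"translation":[0,0,0],"twist":[0,0,0],"grip":-1},{"translation":[0,0,0],"twist":[0,0,0],"grip":-1}]' >/dev/null
python3 - <<'E'
from h import *
st((5,0,102))
E
```

```text
t 4.3 slot(y,x)mm [23.5 -1. ] z 95.5 F(y,x,z) [-0.2 -0.6] -0.3 op 0.0005 yaw of tool y 113.75 tilt 0.25 q6 -2.03
 tool shift mm [ -1.  -18.5  -6.5]  twist [ 0.    -0.004  0.003]
```

```bash
python3 -m pendant '[{"translation":[0,-2,-3],"twist":[0,0,0],"grip":-1},{"translation":[0,-2,0],"twist":[0,0,0],"grip":-1},{"translation":[0,-2,0],"twist":[0,0,0],"grip":-1},{"translation":[0,-2,0],"twist":[0,0,0],"grip":-1},{"translation":[0,-2,0],"twist":[0,0,0],"grip":-1},{"translation":[0,-2,0],"twist":[0,0,0],"grip":-1},{"translation":[0,-2,0],"twist":[0,0,0],"grip":-1},{"translation":[0,-2,0],"twist":[0,0,0],"grip":-1},{"translation":[0,-2,0],"twist":[0,0,0],"grip":-1},{"translation":[0,-2,0],"twist":[0,0,0],"grip":-1}]' >/dev/null
python3 - <<'E'
from h import *
st((-16.5,0,100))
E
```

```text
t 5.3 slot(y,x)mm [0.8 0.8] z 101.5 F(y,x,z) [0.9 0.7] -0.3 op 0.0007 yaw of tool y 113.74 tilt 0.11 q6 -2.07
 tool shift mm [  0.8 -17.3   1.6]  twist [-0.002 -0.     0.002]
```

```bash
python3 -m pendant '[{"translation":[0,-1,0],"twist":[0,0,0],"grip":-1},{"translation":[0,-1,0],"twist":[0,0,0],"grip":-1},{"translation":[0,-1,0],"twist":[0,0,0],"grip":-1},{"translation":[0,-1,0],"twist":[0,0,0],"grip":-1},{"translation":[0,-1,0],"twist":[0,0,0],"grip":-1},{"translation":[0,-1,0],"twist":[0,0,0],"grip":-1},{"translation":[0,-1,0],"twist":[0,0,0],"grip":-1},{"translation":[0,-1,0],"twist":[0,0,0],"grip":-1},{"translation":[0,0,0],"twist":[0,0,0],"grip":-1},{"translation":[0,0,0],"twist":[0,0,0],"grip":-1}]' >/dev/null
python3 - <<'E'
from h import *
st((-16.5,0,100))
p,_=snap('scene'); q,_=snap('top')
cv2.imwrite('pics/c2.png',np.hstack([cv2.resize(p[160:260,220:320],None,fx=3.9,fy=3.9,interpolation=2),cv2.resize(q[160:260,300:400],None,fx=3.9,fy=3.9,interpolation=2)])[:,:,::-1])
for n,m in(('scene',p),('top',q)):
    try: print(n,cen(roi(n,masks(m)['blue']))[:2])
    except Exception as e: print(n,e)
E
```

```text
t 6.3 slot(y,x)mm [-6.   0.7] z 101.4 F(y,x,z) [ 3.2 -0.8] 1.0 op 0.0002 yaw of tool y 113.78 tilt 0.09 q6 -2.08
 tool shift mm [  0.8 -10.5   1.4]  twist [ 0.001 -0.001  0.003]
scene (array([277.19230769, 198.53846154]), array([274, 196,   6,   8,  26], dtype=int32))
top attempt to get argmax of an empty sequence
```

View pics/c2.png

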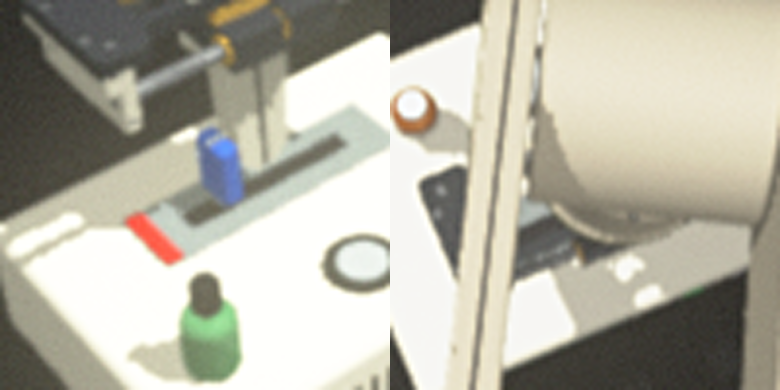

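The fingertip is against the lever's far face at about 3 N. The top view is blocked by the arm, so I'll track with the scene camera and contact forces. Keep pushing toward home.

```bash
python3 -m pendant '[{"translation":[0,-1,0],"twist":[0,0,0],"grip":-1},{"translation":[0,-1,0],"twist":[0,0,0],"grip":-1},{"translation":[0,-1,0],"twist":[0,0,0],"grip":-1},{"translation":[0,-1,0],"twist":[0,0,0],"grip":-1},{"translation":[0,-1,0],"twist":[0,0,0],"grip":-1},{"translation":[0,-1,0],"twist":[0,0,0],"grip":-1},{"translation":[0,-1,0],"twist":[0,0,0],"grip":-1},{"translation":[0,-1,0],"twist":[0,0,0],"grip":-1},{"translation":[0,0,0],"twist":[0,0,0],"grip":-1},{"translation":[0,0,0],"twist":[0,0,0],"grip":-1}]'
python3 - <<'E'
from h import *
st()
p,_=snap('scene'); cv2.imwrite('pics/c3.png',p[:,:,::-1]); print(cen(roi('scene',masks(p)['blue']))[:2])
E
python3 -m pendant '[{"translation":[0,-1,0],"twist":[0,0,0],"grip":-1},{"translation":[0,-1,0],"twist":[0,0,0],"grip":-1},{"translation":[0,-1,0],"twist":[0,0,0],"grip":-1},{"translation":[0,0,0],"twist":[0,0,0],"grip":-1},{"translation":[0,0,0],"twist":[0,0,0],"grip":-1},{"translation":[0,0,0],"twist":[0,0,0],"grip":-1},{"translation":[0,0,0],"twist":[0,0,0],"grip":-1},{"translation":[0,0,0],"twist":[0,0,0],"grip":-1},{"translation":[0,0,0],"twist":[0,0,0],"grip":-1},{"translation":[0,0,0],"twist":[0,0,0],"grip":-1}]'
python3 - <<'E'
from h import *
st()
p,_=snap('scene'); print(cen(roi('scene',masks(p)['blue']))[:2])
E
```

```text
t: 7.4
tool_pos: [0.544, -0.0086, 0.1014]
orientation: [0.646, -3.074, 0.002]
force: [0.7, -0.8, -0.2]
opening: 0.0003
t 7.4 slot(y,x)mm [-16.7   0.7] z 101.4 F(y,x,z) [-1.   0.3] -0.2 op 0.0003 yaw of tool y 113.73 tilt 0.09 q6 -2.09
(array([272.24137931, 201.86206897]), array([269, 199,   6,   8,  29], dtype=int32))
t: 8.45
tool_pos: [0.5448, -0.0103, 0.1014]
orientation: [0.647, -3.073, -0.001]
force: [-0.0, 1.1, 0.5]
opening: 0.0004
t 8.45 slot(y,x)mm [-18.5   0.8] z 101.4 F(y,x,z) [1.  0.4] 0.5 op 0.0004 yaw of tool y 113.78 tilt 0.06 q6 -2.1
(array([272.41935484, 202.41935484]), array([269, 199,   6,  10,  31], dtype=int32))
```

```bash
python3 -m pendant '[{"translation":[0,-1,0],"twist":[0,0,0],"grip":-1},{"translation":[0,-1,0],"twist":[0,0,0],"grip":-1},{"translation":[0,-1,0],"twist":[0,0,0],"grip":-1},{"translation":[0,-1,0],"twist":[0,0,0],"grip":-1},{"translation":[0,0,0],"twist":[0,0,0],"grip":-1},{"translation":[0,0,0],"twist":[0,0,0],"grip":-1},{"translation":[0,0,0],"twist":[0,0,0],"grip":-1},{"translation":[0,0,0],"twist":[0,0,0],"grip":-1},{"translation":[0,0,0],"twist":[0,0,0],"grip":-1},{"translation":[0,0,0],"twist":[0,0,0],"grip":-1}]'
python3 - <<'E'
from h import *
st()
p,_=snap('scene'); print(cen(roi('scene',masks(p)['blue']))[:2])
E
```

```text
t: 9.5
tool_pos: [0.5447, -0.0102, 0.1015]
orientation: [0.648, -3.07, -0.012]
force: [-0.9, 1.7, 0.9]
opening: 0.0003
t 9.5 slot(y,x)mm [-18.4   0.7] z 101.5 F(y,x,z) [ 1.9 -0.1] 0.9 op 0.0003 yaw of tool y 113.85 tilt 0.48 q6 -2.11
(array([272.24137931, 201.96551724]), array([269, 199,   6,   9,  29], dtype=int32))
```

The finger stopped dead at s = -18.4 mm despite 4 mm more commanded, so the lever is on its stop. I'll confirm in the image while pressing once more.

```bash
python3 -m pendant '[{"translation":[0,-1,0],"twist":[0,0,0],"grip":-1},{"translation":[0,-1,0],"twist":[0,0,0],"grip":-1},{"translation":[0,-1,0],"twist":[0,0,0],"grip":-1},{"translation":[0,-1,0],"twist":[0,0,0],"grip":-1},{"translation":[0,-1,0],"twist":[0,0,0],"grip":-1},{"translation":[0,-1,0],"twist":[0,0,0],"grip":-1},{"translation":[0,-1,0],"twist":[0,0,0],"grip":-1},{"translation":[0,-1,0],"twist":[0,0,0],"grip":-1},{"translation":[0,-1,0],"twist":[0,0,0],"grip":-1},{"translation":[0,-1,0],"twist":[0,0,0],"grip":-1}]'
python3 - <<'E'
from h import *
st()
p,_=snap('scene'); print(cen(roi('scene',masks(p)['blue']))[:2])
for y in (-24,-32,-40): print(y,np.round(proj('scene',np.r_[C+Y*y/1e3,.124]),1))
cv2.imwrite('pics/c4.png',cv2.resize(p[160:260,220:320],None,fx=4,fy=4,interpolation=2)[:,:,::-1])
E
```

```text
t: 10.55
tool_pos: [0.5446, -0.01, 0.1017]
orientation: [0.653, -3.063, -0.039]
force: [-3.3, 6.8, 3.5]
opening: 0.0004
t 10.55 slot(y,x)mm [-18.2   0.6] z 101.7 F(y,x,z) [ 7.6 -0.3] 3.5 op 0.0004 yaw of tool y 114.06 tilt 1.52 q6 -2.12
(array([272.22222222, 202.18518519]), array([269, 200,   6,   8,  27], dtype=int32))
-24 [276.4 193.8]
-32 [272.9 195.5]
-40 [269.4 197.3]
```

View pics/c4.png

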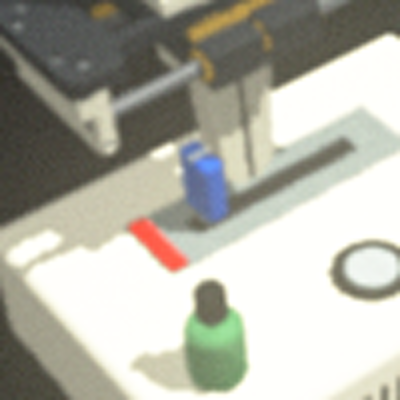

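The lever stands at the red end: its top is now at about scene (268.3,198.5), against (277,195.5) before. The stop holds 7.6 N at s = -18.2 mm. Next I back off, lift and cross to the red side.

```bash
python3 -m pendant '[{"translation":[0,2,0],"twist":[0,0,0],"grip":-1},{"translation":[0,5,0],"twist":[0,0,0],"grip":-1},{"translation":[0,5,0],"twist":[0,0,0],"grip":-1},{"translation":[0,0,-15],"twist":[0,0,0],"grip":-1},{"translation":[0,0,-15],"twist":[0,0,0],"grip":-1},{"translation":[0,0,-15],"twist":[0,0,0],"grip":-1},{"translation":[0,0,-5],"twist":[0,0,0],"grip":-1},{"translation":[0,0,0],"twist":[0,0,0],"grip":-1},{"translation":[0,0,0],"twist":[0,0,0],"grip":-1},{"translation":[0,0,0],"twist":[0,0,0],"grip":-1}]'
python3 - <<'E'
from h import *
st((-76,0,150))
E
```

```text
t: 11.6
tool_pos: [0.5419, -0.001, 0.1589]
orientation: [0.653, -3.068, -0.032]
force: [-1.3, 0.1, -0.8]
opening: 0.0008
t 11.6 slot(y,x)mm [-8.9  1.8] z 158.9 F(y,x,z) [ 0.7 -1.2] -0.8 op 0.0008 yaw of tool y 114.03 tilt 1.22 q6 -2.1
 tool shift mm [  2.3 -67.3   7.5]  twist [ 0.021 -0.001  0.008]
```

```bash
python3 -m pendant '[{"translation":[0,0,0],"twist":[0.02,0,0.008],"grip":-1},{"translation":[0,-15,0],"twist":[0,0,0],"grip":-1},{"translation":[0,-15,0],"twist":[0,0,0],"grip":-1},{"translation":[0,-15,0],"twist":[0,0,0],"grip":-1},{"translation":[0,-15,0],"twist":[0,0,0],"grip":-1},{"translation":[2,-5,0],"twist":[0,0,0],"grip":-1},{"translation":[0,0,0],"twist":[0,0,0],"grip":-1},{"translation":[0,0,0],"twist":[0,0,0],"grip":-1},{"translation":[0,0,0],"twist":[0,0,0],"grip":-1},{"translation":[0,0,0],"twist":[0,0,0],"grip":-1}]' >/dev/null
python3 - <<'E'
from h import *
st((-76,0,101))
E
```

```text
t 12.6 slot(y,x)mm [-79.7  -2.3] z 155.8 F(y,x,z) [-0.4 -0.2] -0.1 op 0.0007 yaw of tool y 113.42 tilt 0.3 q6 -2.19
 tool shift mm [-2.6  3.6 54.8]  twist [ 0.002 -0.005 -0.003]
```

```bash
python3 -m pendant '[{"translation":[-2,3,0],"twist":[0,0,0],"grip":-1},{"translation":[0,0,12],"twist":[0,0,0],"grip":-1},{"translation":[0,0,12],"twist":[0,0,0],"grip":-1},{"translation":[0,0,12],"twist":[0,0,0],"grip":-1},{"translation":[0,0,10],"twist":[0,0,0],"grip":-1},{"translation":[0,0,3],"twist":[0,0,0],"grip":-1},{"translation":[0,0,0],"twist":[0,0,0],"grip":-1},{"translation":[0,0,0],"twist":[0,0,0],"grip":-1},{"translation":[0,0,0],"twist":[0,0,0],"grip":-1},{"translation":[0,0,0],"twist":[0,0,0],"grip":-1}]' >/dev/null
python3 - <<'E'
from h import *
st((-62,0,101))
E
```

```text
t 13.6 slot(y,x)mm [-74.5  -0.8] z 101.3 F(y,x,z) [0.  0.8] -0.1 op 0.0006 yaw of tool y 113.52 tilt 0.41 q6 -2.18
 tool shift mm [-0.8 12.5  0.3]  twist [ 0.003 -0.007 -0.001]
```

```bash
python3 -m pendant '[{"translation":[0,1,0],"twist":[0,0,0],"grip":-1},{"translation":[0,1,0],"twist":[0,0,0],"grip":-1},{"translation":[0,1,0],"twist":[0,0,0],"grip":-1},{"translation":[0,1,0],"twist":[0,0,0],"grip":-1},{"translation":[0,1,0],"twist":[0,0,0],"grip":-1},{"translation":[0,1,0],"twist":[0,0,0],"grip":-1},{"translation":[0,1,0],"twist":[0,0,0],"grip":-1},{"translation":[0,1,0],"twist":[0,0,0],"grip":-1},{"translation":[0,1,0],"twist":[0,0,0],"grip":-1},{"translation":[0,1,0],"twist":[0,0,0],"grip":-1}]' >/dev/null
python3 - <<'E'
from h import *
st()
E
python3 -m pendant '[{"translation":[0,1,0],"twist":[0,0,0],"grip":-1},{"translation":[0,1,0],"twist":[0,0,0],"grip":-1},{"translation":[0,1,0],"twist":[0,0,0],"grip":-1},{"translation":[0,0,0],"twist":[0,0,0],"grip":-1},{"translation":[0,0,0],"twist":[0,0,0],"grip":-1},{"translation":[0,0,0],"twist":[0,0,0],"grip":-1},{"translation":[0,0,0],"twist":[0,0,0],"grip":-1},{"translation":[0,0,0],"twist":[0,0,0],"grip":-1},{"translation":[0,0,0],"twist":[0,0,0],"grip":-1},{"translation":[0,0,0],"twist":[0,0,0],"grip":-1}]' >/dev/null
python3 - <<'E'
from h import *
st()
p,_=snap('scene'); print(cen(roi('scene',masks(p)['blue']))[:2])
E
```

```text
t 14.6 slot(y,x)mm [-64.2   0.1] z 102.8 F(y,x,z) [-0.5  0.3] 0.2 op 0.0007 yaw of tool y 113.53 tilt 0.27 q6 -2.16
t 15.6 slot(y,x)mm [-61.2   0. ] z 102.8 F(y,x,z) [ 0.5 -0.1] -0.2 op 0.0006 yaw of tool y 113.52 tilt 0.26 q6 -2.16
(array([272.5       , 201.71428571]), array([271, 200,   4,   5,  14], dtype=int32))
```

```bash
python3 -m pendant '[{"translation":[0,0.5,0],"twist":[0,0,0],"grip":-1},{"translation":[0,0.5,0],"twist":[0,0,0],"grip":-1},{"translation":[0,0.5,0],"twist":[0,0,0],"grip":-1},{"translation":[0,0.5,0],"twist":[0,0,0],"grip":-1},{"translation":[0,0.5,0],"twist":[0,0,0],"grip":-1},{"translation":[0,0.5,0],"twist":[0,0,0],"grip":-1},{"translation":[0,0.5,0],"twist":[0,0,0],"grip":-1},{"translation":[0,0.5,0],"twist":[0,0,0],"grip":-1},{"translation":[0,0.5,0],"twist":[0,0,0],"grip":-1},{"translation":[0,0.5,0],"twist":[0,0,0],"grip":-1}]' >/dev/null
python3 - <<'E'
from h import *
st()
p,_=snap('scene'); print(cen(roi('scene',masks(p)['blue']))[:2])
E
```

```text
t 16.65 slot(y,x)mm [-57.9   0. ] z 102.9 F(y,x,z) [-3. -0.] -0.5 op 0.0007 yaw of tool y 113.47 tilt 0.26 q6 -2.15
(array([273.70588235, 201.05882353]), array([272, 199,   4,   6,  17], dtype=int32))
```

```bash
python3 -m pendant '[{"translation":[0,0.7,0],"twist":[0,0,0],"grip":-1},{"translation":[0,0.7,0],"twist":[0,0,0],"grip":-1},{"translation":[0,0.7,0],"twist":[0,0,0],"grip":-1},{"translation":[0,0.7,0],"twist":[0,0,0],"grip":-1},{"translation":[0,0.7,0],"twist":[0,0,0],"grip":-1},{"translation":[0,0.7,0],"twist":[0,0,0],"grip":-1},{"translation":[0,0.7,0],"twist":[0,0,0],"grip":-1},{"translation":[0,0.7,0],"twist":[0,0,0],"grip":-1},{"translation":[0,0,0],"twist":[0,0,0],"grip":-1},{"translation":[0,0,0],"twist":[0,0,0],"grip":-1}]' >/dev/null
python3 - <<'E'
from h import *
st()
p,_=snap('scene'); print(cen(roi('scene',masks(p)['blue']))[:2])
E
```

```text
t 17.7 slot(y,x)mm [-49.3   0. ] z 102.8 F(y,x,z) [ 0.  -0.3] 0.0 op 0.0003 yaw of tool y 113.53 tilt 0.27 q6 -2.14
(array([278.4375, 197.8125]), array([276, 196,   5,   5,  16], dtype=int32))
```

Click 1 is in: the blue blob is back at (278.4,197.8), the same as at the start, and the force has dropped to 0. On to click 2.

```bash
python3 -m pendant '[{"translation":[0,1,0],"twist":[0,0,0],"grip":-1},{"translation":[0,1,0],"twist":[0,0,0],"grip":-1},{"translation":[0,1,0],"twist":[0,0,0],"grip":-1},{"translation":[0,1,0],"twist":[0,0,0],"grip":-1},{"translation":[0,1,0],"twist":[0,0,0],"grip":-1},{"translation":[0,1,0],"twist":[0,0,0],"grip":-1},{"translation":[0,1,0],"twist":[0,0,0],"grip":-1},{"translation":[0,1,0],"twist":[0,0,0],"grip":-1},{"translation":[0,0,0],"twist":[0,0,0],"grip":-1},{"translation":[0,0,0],"twist":[0,0,0],"grip":-1}]' >/dev/null
python3 - <<'E'
from h import *
st()
p,_=snap('scene'); print(cen(roi('scene',masks(p)['blue']))[:2])
E
```

```text
t 18.75 slot(y,x)mm [-42.9   0. ] z 102.9 F(y,x,z) [-4.   0.7] -2.0 op 0.0006 yaw of tool y 113.48 tilt 0.26 q6 -2.13
(array([280.09090909, 197.36363636]), array([279, 196,   3,   4,  11], dtype=int32))
```

```bash
python3 -m pendant '[{"translation":[0,0.7,0],"twist":[0,0,0],"grip":-1},{"translation":[0,0.7,0],"twist":[0,0,0],"grip":-1},{"translation":[0,0.7,0],"twist":[0,0,0],"grip":-1},{"translation":[0,0.7,0],"twist":[0,0,0],"grip":-1},{"translation":[0,0.7,0],"twist":[0,0,0],"grip":-1},{"translation":[0,0.7,0],"twist":[0,0,0],"grip":-1},{"translation":[0,0,0],"twist":[0,0,0],"grip":-1},{"translation":[0,0,0],"twist":[0,0,0],"grip":-1},{"translation":[0,0,0],"twist":[0,0,0],"grip":-1},{"translation":[0,0,0],"twist":[0,0,0],"grip":-1}]' >/dev/null
python3 - <<'E'
from h import *
st()
p,_=snap('scene'); print(cen(roi('scene',masks(p)['blue']))[:2])
E
```

```text
t 19.8 slot(y,x)mm [-36.4  -0. ] z 102.8 F(y,x,z) [-0.5 -0.4] -0.1 op 0.0004 yaw of tool y 113.52 tilt 0.27 q6 -2.12
(array([282.8125, 196.125 ]), array([281, 194,   4,   6,  16], dtype=int32))
```

The blob moved only 4.4 px instead of about 6, so the lever may be sitting on the crest. I'll advance a hair and compare.

```bash
python3 -m pendant '[{"translation":[0,0.5,0],"twist":[0,0,0],"grip":-1},{"translation":[0,0.5,0],"twist":[0,0,0],"grip":-1},{"translation":[0,0,0],"twist":[0,0,0],"grip":-1},{"translation":[0,0,0],"twist":[0,0,0],"grip":-1},{"translation":[0,0,0],"twist":[0,0,0],"grip":-1},{"translation":[0,0,0],"twist":[0,0,0],"grip":-1},{"translation":[0,0,0],"twist":[0,0,0],"grip":-1},{"translation":[0,0,0],"twist":[0,0,0],"grip":-1},{"translation":[0,0,0],"twist":[0,0,0],"grip":-1},{"translation":[0,0,0],"twist":[0,0,0],"grip":-1}]' >/dev/null
python3 - <<'E'
from h import *
st()
p,_=snap('scene'); print(cen(roi('scene',masks(p)['blue']))[:2])
cv2.imwrite('pics/c5.png',cv2.resize(p[160:260,220:330],None,fx=6,fy=6,interpolation=2)[:,:,::-1])
E
```

```text
t 20.85 slot(y,x)mm [-35.1   0. ] z 102.8 F(y,x,z) [-0.4  0.1] 0.5 op 0.0002 yaw of tool y 113.52 tilt 0.27 q6 -2.12
(array([285.33333333, 194.46666667]), array([283, 193,   5,   4,  15], dtype=int32))
```

View pics/c5.png

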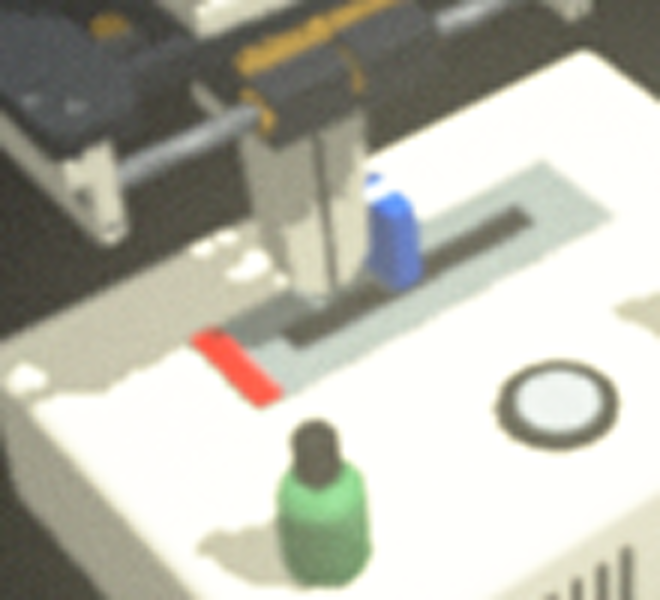

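Click 2 is in: the blob jumped to (285.3,194.5), the lever stands clear of the finger near (395,238) in the crop, and the force is about 0. The snap came at TCP s ≈ -36, so the third should come at about -20. I must stop short of -14.

```bash
python3 -m pendant '[{"translation":[0,1,0],"twist":[0,0,0],"grip":-1},{"translation":[0,1,0],"twist":[0,0,0],"grip":-1},{"translation":[0,1,0],"twist":[0,0,0],"grip":-1},{"translation":[0,1,0],"twist":[0,0,0],"grip":-1},{"translation":[0,1,0],"twist":[0,0,0],"grip":-1},{"translation":[0,1,0],"twist":[0,0,0],"grip":-1},{"translation":[0,1,0],"twist":[0,0,0],"grip":-1},{"translation":[0,1,0],"twist":[0,0,0],"grip":-1},{"translation":[0,1,0],"twist":[0,0,0],"grip":-1},{"translation":[0,0,0],"twist":[0,0,0],"grip":-1}]' >/dev/null
python3 - <<'E'
from h import *
st()
p,_=snap('scene'); print(cen(roi('scene',masks(p)['blue']))[:2])
E
```

```text
t 21.9 slot(y,x)mm [-27.4  -0. ] z 102.9 F(y,x,z) [-3.  -0.5] -0.9 op 0.0009 yaw of tool y 113.48 tilt 0.27 q6 -2.1
(array([286.8125, 194.75  ]), array([285, 192,   4,   7,  16], dtype=int32))
```

```bash
python3 -m pendant '[{"translation":[0,0.7,0],"twist":[0,0,0],"grip":-1},{"translation":[0,0.7,0],"twist":[0,0,0],"grip":-1},{"translation":[0,0.7,0],"twist":[0,0,0],"grip":-1},{"translation":[0,0.7,0],"twist":[0,0,0],"grip":-1},{"translation":[0,0.6,0],"twist":[0,0,0],"grip":-1},{"translation":[0,0.6,0],"twist":[0,0,0],"grip":-1},{"translation":[0,0,0],"twist":[0,0,0],"grip":-1},{"translation":[0,0,0],"twist":[0,0,0],"grip":-1},{"translation":[0,0,0],"twist":[0,0,0],"grip":-1},{"translation":[0,0,0],"twist":[0,0,0],"grip":-1}]' >/dev/null
python3 - <<'E'
from h import *
st()
p,_=snap('scene'); print(cen(roi('scene',masks(p)['blue']))[:2])
E
```

```text
t 22.95 slot(y,x)mm [-21.5  -0. ] z 102.8 F(y,x,z) [-1.3 -0.9] -0.6 op 0.0006 yaw of tool y 113.52 tilt 0.26 q6 -2.1
(array([288.90909091, 192.63636364]), array([288, 191,   3,   4,  11], dtype=int32))
```

Near the third crest, with the blob at 288.9 and the force falling. Next, tiny steps.

```bash
python3 -m pendant '[{"translation":[0,0.5,0],"twist":[0,0,0],"grip":-1},{"translation":[0,0.5,0],"twist":[0,0,0],"grip":-1},{"translation":[0,0,0],"twist":[0,0,0],"grip":-1},{"translation":[0,0,0],"twist":[0,0,0],"grip":-1},{"translation":[0,0,0],"twist":[0,0,0],"grip":-1},{"translation":[0,0,0],"twist":[0,0,0],"grip":-1},{"translation":[0,0,0],"twist":[0,0,0],"grip":-1},{"translation":[0,0,0],"twist":[0,0,0],"grip":-1},{"translation":[0,0,0],"twist":[0,0,0],"grip":-1},{"translation":[0,0,0],"twist":[0,0,0],"grip":-1}]' >/dev/null
python3 - <<'E'
from h import *
st()
p,_=snap('scene'); print(cen(roi('scene',masks(p)['blue']))[:2])
E
```

```text
t 24.0 slot(y,x)mm [-20.   0.] z 102.8 F(y,x,z) [-1.1  1. ] -0.5 op 0.0009 yaw of tool y 113.52 tilt 0.26 q6 -2.1
(array([289.93333333, 193.13333333]), array([288, 191,   4,   6,  15], dtype=int32))
```

```bash
python3 -m pendant '[{"translation":[0,0.5,0],"twist":[0,0,0],"grip":-1},{"translation":[0,0.4,0],"twist":[0,0,0],"grip":-1},{"translation":[0,0,0],"twist":[0,0,0],"grip":-1},{"translation":[0,0,0],"twist":[0,0,0],"grip":-1},{"translation":[0,0,0],"twist":[0,0,0],"grip":-1},{"translation":[0,0,0],"twist":[0,0,0],"grip":-1},{"translation":[0,0,0],"twist":[0,0,0],"grip":-1},{"translation":[0,0,0],"twist":[0,0,0],"grip":-1},{"translation":[0,0,0],"twist":[0,0,0],"grip":-1},{"translation":[0,0,0],"twist":[0,0,0],"grip":-1}]' >/dev/null
python3 - <<'E'
from h import *
st()
p,_=snap('scene'); print(cen(roi('scene',masks(p)['blue']))[:2])
cv2.imwrite('pics/c6.png',cv2.resize(p[160:260,220:330],None,fx=6,fy=6,interpolation=2)[:,:,::-1])
E
```

```text
t 25.05 slot(y,x)mm [-18.9   0. ] z 102.8 F(y,x,z) [ 0.9 -0.1] 0.6 op 0.0006 yaw of tool y 113.52 tilt 0.27 q6 -2.09
(array([292.1875, 191.125 ]), array([290, 189,   5,   5,  16], dtype=int32))
```

View pics/c6.png

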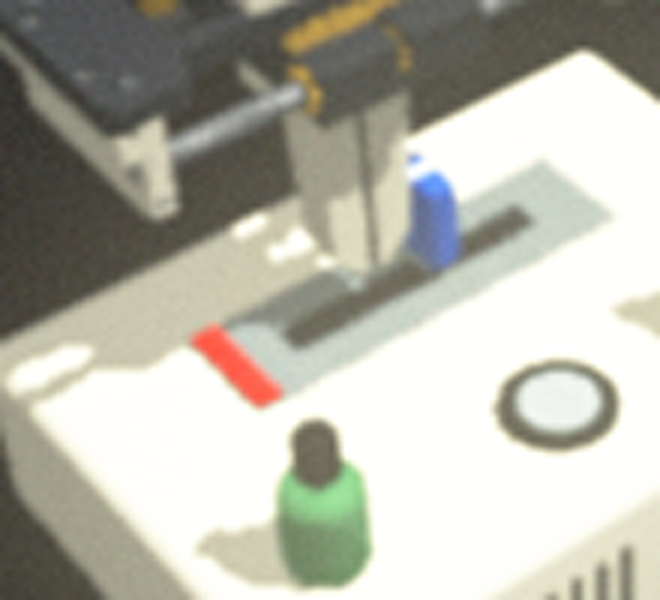

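Click 3 is in: the blob is at (292.2,191.1), on the 6–7 px per notch sequence, with the knob near (435,220) in the crop and the force about 0. I'll back off and lift clear.

```bash
python3 -m pendant '[{"translation":[0,-3,0],"twist":[0,0,0],"grip":-1},{"translation":[0,-5,0],"twist":[0,0,0],"grip":-1},{"translation":[0,-5,0],"twist":[0,0,0],"grip":-1},{"translation":[0,0,-15],"twist":[0,0,0],"grip":-1},{"translation":[0,0,-25],"twist":[0,0,0],"grip":-1},{"translation":[0,0,-30],"twist":[0,0,0],"grip":-1},{"translation":[0,0,-30],"twist":[0,0,0],"grip":-1},{"translation":[0,0,-20],"twist":[0,0,0],"grip":-1},{"translation":[0,0,0],"twist":[0,0,0],"grip":-1},{"translation":[0,0,0],"twist":[0,0,0],"grip":-1}]'
python3 -m pendant '[{"translation":[15,0,0],"twist":[0,0,0],"grip":-1},{"translation":[30,0,0],"twist":[0,0,0],"grip":-1},{"translation":[30,0,0],"twist":[0,0,0],"grip":-1},{"translation":[30,0,0],"twist":[0,0,0],"grip":-1},{"translation":[30,0,0],"twist":[0,0,0],"grip":-1},{"translation":[15,0,0],"twist":[0,0,0],"grip":-1},{"translation":[0,0,0],"twist":[0,0,0],"grip":-1},{"translation":[0,0,0],"twist":[0,0,0],"grip":-1},{"translation":[0,0,0],"twist":[0,0,0],"grip":-1},{"translation":[0,0,0],"twist":[0,0,0],"grip":-1}]'
python3 - <<'E'
from h import *
st()
p,_=snap('scene'); q,_=snap('top')
for n,m in(('scene',p),('top',q)):
    try: print(n,cen(roi(n,masks(m)['blue']))[:2])
    except Exception as e: print(n,e)
cv2.imwrite('pics/c7.png',np.vstack([cv2.resize(p[140:270,210:380],(760,300),interpolation=2),cv2.resize(q[185:235,305:400],(760,285),interpolation=2)])[:,:,::-1])
E
```

```text
t: 26.1
tool_pos: [0.5506, -0.0249, 0.2324]
orientation: [0.637, -3.073, 0.0]
force: [-0.1, 0.2, -0.8]
opening: 0.0001
t: 27.1
tool_pos: [0.4045, -0.0843, 0.2214]
orientation: [0.636, -3.059, -0.011]
force: [0.4, -0.3, 0.1]
opening: 0.0004
t 27.1 slot(y,x)mm [ -30.2 -157.5] z 221.4 F(y,x,z) [-0.4  0.2] 0.1 op 0.0004 yaw of tool y 113.47 tilt 1.05 q6 -2.31
scene (array([292.        , 190.85714286]), array([290, 189,   5,   4,  14], dtype=int32))
top (array([348.95238095, 215.9047619 ]), array([346, 214,   6,   5,  21], dtype=int32))
```

View pics/c7.png

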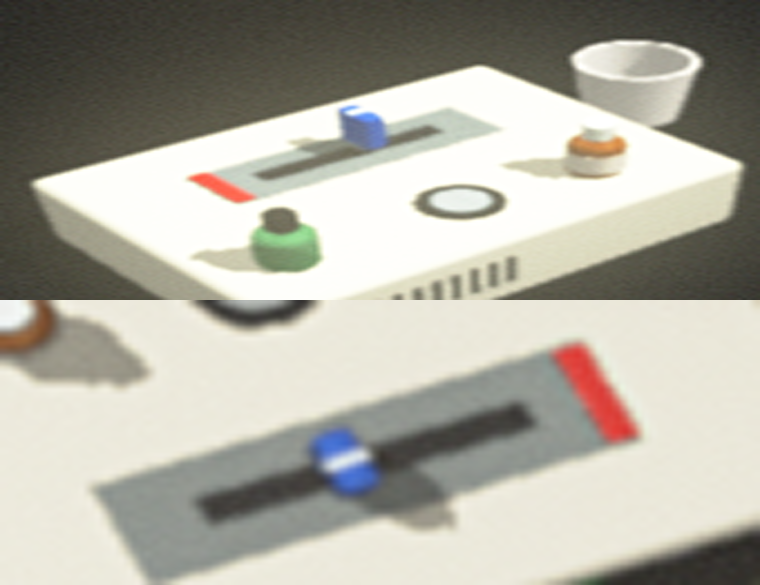

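The final view shows the lever in the third notch. Its top has moved 15 px (about 32 mm) from the start at click 1, which puts it at y ≈ +8 mm. The vials and beaker stand where they were, and the arm is clear.

```bash
python3 -c "
from plant import robot
print(robot.close_job())"
```

```text
the job is handed in; nothing more can be done
None
```

The blue filter lever is resting in the third notch, and the job was handed in at about 27 s of the 51 s allowed.

- **Home stop:** With the gripper shut, I pushed the lever from the side with one finger's outer face. It went from click 1 back to the red-mark end, where the finger stopped moving and the force rose to 7.6 N.
- **Clicks:** I lifted over to the other side and pushed back in steps of 0.4–1 mm. Clicks 1, 2 and 3 showed as the force dropping to about 0 and the lever's blob moving to scene columns 278.4, 285.3 and 292.2.
- **Not past the notch:** The finger stopped about 5 mm short of where it would touch the lever in notch 3, so it never pushed the lever beyond it.
- **Last checks:** After I withdrew, the top camera put the lever about 32 mm from its click 1 start, at y ≈ +8 mm, which is notch 3. The scene camera still shows it in the same place. Both vials and the beaker look undisturbed, the force reads about 0, and the arm is clear.
- **What was off:** The ring mould was outside my last crop, so I did not re-check it, though the arm never went down near it. Camera estimates disagreed by up to 6 mm, so I relied on the felt stop and the clicks.

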